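Slip the divider card between a pair of sandals

TASK

Finish packing this pair: slide the flat grey divider card over the end of the packing table until it sticks out far enough to pinch, pick it up by the overhanging side, and lower it on its long edge into the open carton so that it stands fully home on the carton's floor between the two sandals (it may lean on a strap). Lower it in held, do not drop it from a height, and leave the packed carton and the waiting sandals undisturbed.

Things in the scene. Friction and masses are not known exactly. Their poses are not given: they have to be found in the camera images.
- bench: Packing table, fixed: plain plywood top 22 mm thick, 700 mm across, 1300 long; legs and frame set back 120 mm from its end. Origin on the top (height 0) on the edge of the end that lies to the robot's right; x along this straight end edge, away from the robot; y into the table, lengthwise; z up. Beyond the edge (-y) is open space down to the floor.
- card_center (a point): Divider card, loose, stiff grey board 212 x 112 x 4 mm, about 55 g, 10 to 80 mm in from the table's end, long sides roughly along that edge. Its underside slides easily (friction 0.25), its upper face grips fingertips (0.9), so it can be pressed and dragged. Point: centre, half-way through the thickness; x along the 212 mm, y across the 112 mm (into the table at the start), z square to its face.
- card_lip (a point): The same card: the middle of its long side nearest the table's end at the start, half-way through the thickness; 56 mm from the centre along -y. Same axes.
- carton: Open shoe carton, brown board, loose, 0.75 kg with the pair in it: 230 (x, long) x 152 (y) x 123 mm high outside, walls 4 mm, top open. It stands in its own upturned lid, whose 36 mm high rim makes the foot 238 x 160 mm. Origin: centre of the underside, z up. A card standing home on the floor has its centre 61 mm above this origin and its top 6 mm below the rim.
- carton_floor (a point): Centre of the open carton's inner floor, 5 mm above its underside; axes as the carton. Two dark sandals with tan soles lie on their sides along x, fast in the carton, soles to the long walls, straps facing: upper sides 88 mm above the carton's underside. Between the straps a gap 26 mm wide along the plane y = 0 goes down to the floor; above the sandals it is clear over the inside width of 144 mm.
- packed_carton: A closed, packed carton with its lid on (238 x 160 x 125 mm, 0.85 kg), loose. Origin: centre of its underside. Not to be disturbed. It and the open carton stand one behind the other along the table, either way round.
- sandal_a_heel (a point): The waiting pair: a loose dark sandal, 216 mm long, 82 wide, 60 high, sole down, farther from the robot than the card, toe pointing away from the robot. Point: top of the footbed at the heel, 8 mm in from its end, 21 mm above the table; x to the toe. Not to be disturbed.
- sandal_b_heel (a point): The other sandal of the waiting pair, the same size, to the right of the first. Point: top of the footbed at its heel, as above. Not to be disturbed.
Not all that is in view belongs to the job. There is more than one size of the part that bears card_center; the job needs the larger.

How it is judged:
By the outcome, as a careful person would: the job done as asked, in the order asked, and still so for the second after the job is handed in, with the robot touching nothing.
It also fails if it takes over 64 s, if anything falls off the work surface, if the arm or the gripper's body presses on something with over 40 N, if the wrist force passes 120 N, or if a joint passes its speed limit or range.

ROBOT

A 7-joint arm with a two-finger parallel gripper is mounted at the origin on the work surface. World frame = base frame: x ahead of the robot, y to its left, z up, the work surface at z = 0. Lengths are in m, angles in degrees, forces in N, time in s.
With the tool pointing down it reaches from about 0.425 to 0.875 m from the base axis. Payload 4.7 kg.
Tool frame: the origin (TCP) lies midway between the tips of the shut fingers; the grasp point (between the pads) lies 19 mm behind it; z points along the fingers, y is the line along which they close (so a half turn about z gives the same grasp; the last joint's range is limited). The gripper opens to 87 mm and grips with 3 to 60 N. Pads are 19 mm wide; open, the fingers measure 117 mm over their backs; the gripper's body (75 mm by 190 mm) begins 51 mm behind the grasp point.
Start: joints at [69.506, 18.392, -4.016, 83.108, 1.295, 78.541, -3.26], TCP at [0.236, -0.606, 0.223] pointing down, gripper open.
Joint ranges: [-163.93, 163.93], [-17.29, 119.83], [-79.2, 71.16], [3.27, 140.29], [-89.18, 269.18], [5.43, 117.66], [-154.24, 154.24]. Speed limits (degrees/s): [147.25, 147.25, 180, 180, 180, 180, 180].

INTERFACE

Orientations are given as [roll, pitch, yaw] about the fixed x, y, z axes, in that order (R = Rz(yaw) Ry(pitch) Rx(roll)).
In Python, from cell import env, viewer, boxes_of, masks_of gives the robot as it stands. The module is installed in compiled form; this text tells all that it offers.
- The arm moves only by the tool apply_moves, never from a script. Its argument "moves" is a list of rows, each a list of 7 numbers: the shift along the tool's x, y, z scaled (see below), then the turn, a rotation vector about the tool's x, y, z scaled (see below), then the opening, from 0 (shut) to 1 (fully open). A call has 1 to 20 rows; each row is the pose to reach, as a shift and turn from the pose commanded when the call began, along the tool's axes at that moment; what a row does not reach only later rows make up. The controller multiplies each number of a shift by 0.2 m and each number of a turn by 1.5 rad. A row lasts 1/10 s, in which the tool goes at most 50 mm and 8.59 degrees, less where a joint would pass 70% of its speed; a pose out of reach is approached as far as the arm can. A call with a number of a shift or a turn outside -1 to 1 is refused whole. A call with a gripper value outside its range is refused whole. The fingers move at their own pace and stop on an object; "grip_force" is the grip in N (left out, the last holds). Time passes only in rows, so rows that repeat a pose let the fingers close. It gives the time, the measured TCP pose, the force, the opening and the grip force at its end, in the units of the state.
- env.get_obs(): the state, without advancing time (a new reading comes with each control period).
- viewer.read_camera(name): name is "scene" or "side" or "wrist"; returns the picture (400x640x3 uint8, red, green, blue); there is no depth.
- viewer.get_calibration(name): a dict with "fov_y" (degrees; the focal length in pixels is half the picture's height over the tangent of half this angle, whatever the lens; pixels are square), "cx", "cy" (the principal point, pixels), "position" and "orientation" of the camera in the world. Camera axes: x right, y up, looking along -z (the intrinsics and any distortion apply to the point x, -y, -z); pixel columns grow to the right and rows downward; lengths in m; the calibration is good to about 2 mm. The wrist camera is an equidistant fisheye: a pixel r from the principal point sees the ray r / f radians off the axis. A picture is of the moment at which its call begins: read the wrist's pose just before it. get_calibration takes no time and is no camera call; for the wrist camera it gives the pose at the moment of the call.
- env.sign_off(): hands the job in; it is judged then, once.
Trained networks look in the newest picture that a camera, given by its name, has taken for a name from the list of things; names that differ only in an ending like _2 or _b are one class to them, and where a whole thing is asked for, a point or a joint stands for the part that bears it (a point fixed in the world has none). Each returns a list of dicts, best first, with "conf" (0 to 1); they miss things now and then, are a little off and sometimes report something else, mostly with a low value. They report only what shows in the picture. A call takes as long as a camera call. They do not tell look-alikes from the thing itself.
- boxes_of(camera, target): "location" ([column, row] in pixels, amid what is visible of it).
- masks_of(camera, target): "pixels" (400x640 bool, what is visible of it) and "location" ([column, row] in pixels, amid what is visible of it).
The state is a dict: "time_s": time; "qpos": joint angles; "joint_velocities": joint speeds; "effort": joint torques, N m; "tool_pos": TCP position; "tool_rot": TCP orientation; "force": force on the tool from outside, world axes, zero at the start; "wrist_torque": the same for the moment, N m; "grip_width": finger opening in m; "grasp_force": force on a finger pad.
Only numpy, scipy, OpenCV 4.12 (cv2) and the standard library are available. Lean on these libraries where they do the work, as an engineer would, in place of code of your own. Each camera call takes 0.05 s, during which the arm holds its last target. There are 200 camera calls.

## Working session

There is one attempt and no reset: what is moved stays moved. The work goes in short steps, Python scripts to look and compute and a tool call to move; the robot and the scene stay as the last step left them, time stands still between calls to the robot, and variables do not carry over. Pictures are saved under pics/ and viewed, at most 10 in all, crops included, and the job is handed in when it is done.

Besides the shell and the picture viewer there is one more tool, called after ">>>" as a command line: name --pt "numbers of a row" for each row, then --argument value for the rest. apply_moves: Moves the arm, as the interface text tells. Shifts and turns lie within -1 to 1; 1 stands for 0.2 m of shift or 1.5 rad of turn. Its arguments: {"type":"object","properties":{"moves":{"type":"array","items":{"type":"array","items":{"type":"number","minimum":-1,"maximum":1}}},"grip_force":{"type":"number"}},"required":["moves"]}

```bash
mkdir -p pics; cat > h.py <<'E'
import numpy as np, cv2
from scipy.spatial.transform import Rotation as R
from cell import env, viewer, boxes_of, masks_of
def cal(n):
    c=viewer.get_calibration(n); return c
def rot(o):
    o=np.array(o,float)
    if o.shape==(3,3): return o
    if o.size==4: return R.from_quat(o).as_matrix()
    return R.from_euler('xyz',o,degrees=True).as_matrix()
def ray(n,px,c=None):
    c=c or cal(n); f=200/np.tan(np.radians(c['fov_y'])/2)
    u,v=px[0]-c['cx'],px[1]-c['cy']
    if n=='wrist':
        r=np.hypot(u,v)+1e-9; th=r/f; d=np.array([u/r*np.sin(th),-v/r*np.sin(th),-np.cos(th)])
    else: d=np.array([u/f,-v/f,-1.])
    return np.array(c['position']),rot(c['orientation'])@d
def onz(n,px,z,c=None):
    p,d=ray(n,px,c); return p+d*(z-p[2])/d[2]
def proj(n,P,c=None):
    c=c or cal(n); f=200/np.tan(np.radians(c['fov_y'])/2)
    q=rot(c['orientation']).T@(np.array(P)-c['position']); x,y,z=q[0],-q[1],-q[2]
    if n=='wrist':
        r=np.hypot(x,y); th=np.arctan2(r,z); return np.array([c['cx']+f*th*x/r,c['cy']+f*th*y/r])
    return np.array([c['cx']+f*x/z,c['cy']+f*y/z])
def snap(n,fn=None):
    im=viewer.read_camera(n)
    if fn: cv2.imwrite('pics/'+fn,im[:,:,::-1])
    return im
E
python3 - <<'E'
from h import *
np.set_printoptions(precision=4,suppress=True)
print(env.get_obs())
ims=[]
for n in('scene','side','wrist'):
    c=cal(n);print(n,c)
    im=snap(n,n+'0.png')
    for t in('card_center','card_lip','carton','packed_carton','carton_floor','sandal_a_heel','bench'):
        print(n,t,[(np.round(b['location']).tolist(),round(b['conf'],2)) for b in boxes_of(n,t)])
E
```

```text
{'time_s': 0.0, 'qpos': array([69.5068, 18.4403, -4.0151, 83.1724,  1.2953, 78.5411, -3.2609]), 'joint_velocities': array([ 0.0663,  0.1081,  0.0456, -0.0076,  0.012 ,  0.0072,  0.0383]), 'effort': array([  0.0004, -49.1287,  -0.4036, -31.253 ,  -0.0639,   0.0438,
         0.0002]), 'tool_pos': array([ 0.2359, -0.6051,  0.2215]), 'tool_rot': array([-179.8915,    0.0061,   21.3016]), 'force': array([0.1721, 0.4718, 0.0062]), 'wrist_torque': array([-0.0097, -0.037 ,  0.0165]), 'grasp_force': 0.0, 'grip_width': 0.08695668896521212}
scene {'fov_y': 46.4782392441075, 'cx': 317.8576621421483, 'cy': 200.12718337763698, 'position': array([ 0.8032, -0.8161,  0.7654]), 'orientation': array([52.3446,  0.302 ,  8.2742])}
scene card_center [([379.0, 203.0], 0.78), ([268.0, 268.0], 0.6)]
scene card_lip [([270.0, 266.0], 0.7), ([378.0, 206.0], 0.62)]
scene carton [([276.0, 183.0], 0.84)]
scene packed_carton [([294.0, 129.0], 0.74)]
scene carton_floor [([272.0, 185.0], 0.71), ([296.0, 129.0], 0.57)]
scene sandal_a_heel [([268.0, 268.0], 0.67), ([404.0, 280.0], 0.52)]
scene bench [([337.0, 223.0], 0.
[... 234 characters left out ...]
6.0, 281.0], 0.86), ([368.0, 184.0], 0.72)]
side card_lip [([370.0, 186.0], 0.83), ([275.0, 283.0], 0.59)]
side carton [([256.0, 184.0], 0.86)]
side packed_carton [([256.0, 115.0], 0.57), ([411.0, 240.0], 0.34)]
side carton_floor [([254.0, 183.0], 0.62)]
side sandal_a_heel [([412.0, 243.0], 0.67)]
side bench [([313.0, 209.0], 0.64)]
wrist {'fov_y': 65.70646984690485, 'cx': 321.0702656227045, 'cy': 201.37898796852522, 'position': array([ 0.2996, -0.5793,  0.3853]), 'orientation': array([-14.7743,  -0.0394, -68.7098])}
wrist card_center []
wrist card_lip []
wrist carton []
wrist packed_carton [([75.0, 23.0], 0.56)]
wrist carton_floor []
wrist sandal_a_heel []
wrist bench [([75.0, 23.0], 0.68)]
```

View pics/scene0.png

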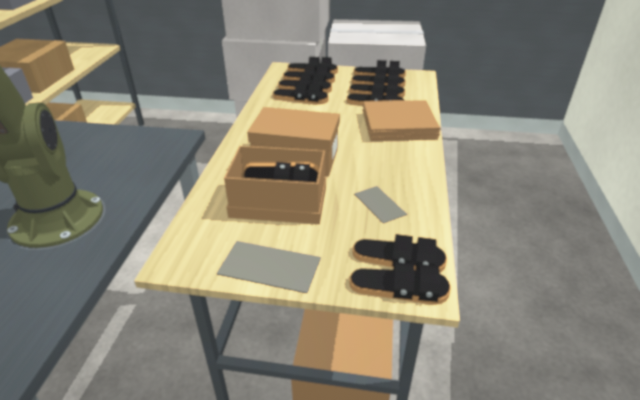

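View pics/side0.png

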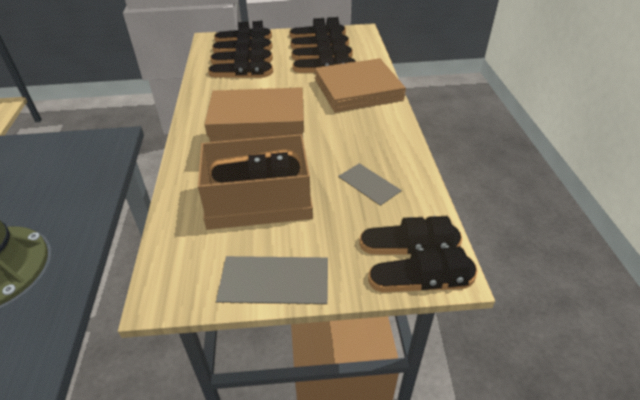

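Scene: large grey card at (268,267) and side (275,280); small look-alike card at (379,203) and (369,184). The open carton is at (276,183), the packed one lies behind it at (294,129), a lid-like box is at (400,120), and the waiting sandals are at (400,268). I choose the larger card, nearest the table end.

```bash
cat >> h.py <<'E'
def corners(m):
    m=m.astype(np.uint8); cs,_=cv2.findContours(m,cv2.RETR_EXTERNAL,cv2.CHAIN_APPROX_NONE)
    c=max(cs,key=cv2.contourArea); h=cv2.convexHull(c)
    for e in np.linspace(2,20,40):
        a=cv2.approxPolyDP(h,e,True)
        if len(a)<=4: break
    return a[:,0].astype(float)
E
python3 - <<'E'
from h import *
np.set_printoptions(precision=4,suppress=True)
for n in('scene','side'):
    im=snap(n)
    cv2.imwrite(f'pics/{n}_crop.png',cv2.resize(im[200:340,100:500],None,fx=2,fy=2,interpolation=cv2.INTER_CUBIC)[:,:,::-1])
    for t in('card_center','bench','carton','packed_carton','sandal_a_heel'):
        for m in masks_of(n,t):
            np.save(f'{n}_{t}_{int(m["location"][0])}.npy',m['pixels'])
            print(n,t,round(m['conf'],2),np.round(m['location']),m['pixels'].sum(),corners(m['pixels']).tolist())
E
python3 - <<'E'
import cv2,numpy as np
a=cv2.imread('pics/scene_crop.png');b=cv2.imread('pics/side_crop.png')
cv2.imwrite('pics/crop1.png',np.vstack([a,b]))
E
```

```text
scene card_center 0.81 [267. 269.] 3396 [[216.0, 273.0], [236.0, 242.0], [319.0, 257.0], [305.0, 293.0]]
scene card_center 0.67 [380. 202.] 1023 [[353.0, 194.0], [375.0, 186.0], [405.0, 215.0], [382.0, 223.0]]
scene bench 0.56 [336. 223.] 46412 [[433.0, 72.0], [458.0, 325.0], [407.0, 399.0], [216.0, 399.0], [134.0, 280.0], [249.0, 98.0], [309.0, 57.0]]
scene carton 0.69 [274. 185.] 7085 [[324.0, 151.0], [318.0, 224.0], [228.0, 217.0], [239.0, 146.0]]
scene sandal_a_heel 0.98 [400. 253.] 2247 [[353.0, 247.0], [428.0, 238.0], [445.0, 261.0], [389.0, 267.0]]
side card_center 0.79 [276. 281.] 4948 [[227.0, 256.0], [326.0, 257.0], [327.0, 301.0], [218.0, 302.0]]
side card_center 0.56 [368. 186.] 1331 [[339.0, 176.0], [359.0, 163.0], [400.0, 192.0], [379.0, 206.0]]
side card_center 0.31 [252. 182.] 9344 [[302.0, 137.0], [311.0, 219.0], [206.0, 228.0], [202.0, 143.0]]
side bench 0.84 [310. 209.] 63197 [[374.0, 24.0], [492.0, 307.0], [410.0, 399.0], [205.0, 399.0], [118.0, 332.0], [194.0, 33.0]]
side packed_carton 0.98 [257. 115.] 4733 [[302.0, 89.0], [302.0, 133.0], [206.0, 135.0], [213.0, 90.0]]
side sandal_a_heel 0.97 [409. 240.] 2999 [[461.0, 233.0], [406.0, 255.0], [359.0, 245.0], [405.0, 217.0]]
```

View pics/crop1.png

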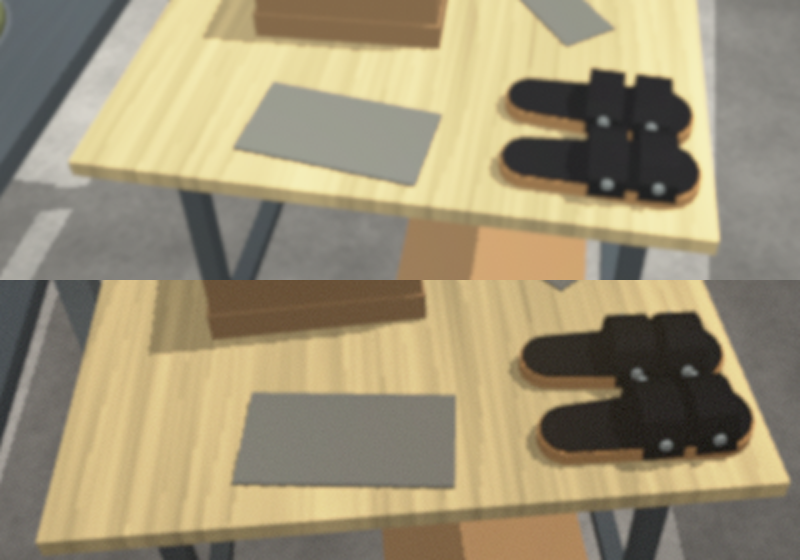

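The crop confirms the large card: scene corners about (217,274), (237,241), (320,257), (306,292), long sides roughly along the end edge. Next I fit the table height and poses.

```bash
python3 - <<'E'
from h import *
from scipy.optimize import least_squares
np.set_printoptions(precision=4,suppress=True)
C={n:cal(n) for n in('scene','side')}
card={'scene':[(217,274),(306.5,292.5),(320,257.5),(237.5,241.5)],'side':[(216,302.),(327.5,304),(328,257.5),(226,256.5)]}
tab={'scene':[(135,283),(459,321.5)],'side':[(119,331.5),(494,302)]}
foot={'scene':[(227.5,217),(320,224)],'side':[(206.5,229.5),(312.5,219)]}
Lc=np.array([[-.106,-.056],[.106,-.056],[.106,.056],[-.106,.056]])
Lf=np.array([[-.119,-.08],[.119,-.08]])
def rig(p,L):
    c,s=np.cos(p[2]),np.sin(p[2]); return L@np.array([[c,s],[-s,c]])+p[:2]
def res(v,full=False):
    z=v[0];r=[]
    for obs,L,p,h in((card,Lc,v[1:4],.004),(tab,np.array([[0,0],[.7,0]]),v[4:7],0),(foot,Lf,v[7:10],0)):
        for n in C:
            for q,o in zip(rig(p,L),obs[n]): r+=list(proj(n,[*q,z+h],C[n])-o)
    return np.array(r)
s=least_squares(res,[0,.5,-.3,0,.3,-.4,0,.5,0,0],loss='soft_l1')
print('z',s.x[0],'card',s.x[1:4],np.degrees(s.x[3]),'tab',s.x[4:7],np.degrees(s.x[6]),'carton',s.x[7:10],np.degrees(s.x[9]))
print(res(s.x).reshape(-1,2).round(1).tolist())
z=s.x[0]
for n,px in(('scene',(352,283)),('scene',(355,246)),('side',(370,270)),('side',(360,237))): print('heel',onz(n,px,z+.02))
for px in((202,183),(309,167),(302,137),(202,143)): print('rim side',onz('side',px,z+.123))
for px in((229,182),(325,185),(327,151),(239,146)): print('rim scene',onz('scene',px,z+.123))
E
```

```text
z -0.007904668679775156 card [ 0.5806 -0.0881 -0.1258] -7.2075657024208795 tab [ 0.2949 -0.1754 -0.0132] -0.7577233191966336 carton [0.5509 0.1525 0.0273] 1.5625521385157992
[[-0.9, 0.0], [0.1, 0.6], [0.3, -0.1], [-1.4, -0.2], [0.7, -0.4], [-0.1, -0.6], [-0.0, 0.4], [0.5, 0.1], [-0.4, -0.9], [-0.8, 0.0], [1.0, 0.5], [0.3, -0.1], [0.3, 0.7], [-1.1, 0.3], [0.2, -0.3], [0.2, -0.4]]
heel [ 0.7735 -0.1292  0.0121]
heel [ 0.7705 -0.013   0.0121]
heel [ 0.7702 -0.0991  0.0121]
heel [ 0.7652 -0.0097  0.0121]
rim side [0.445  0.0831 0.1151]
rim side [0.6698 0.1098 0.1151]
rim side [0.6632 0.2215 0.1151]
rim side [0.4336 0.2253 0.1151]
rim scene [0.456  0.0588 0.1151]
rim scene [0.6869 0.0782 0.1151]
rim scene [0.6719 0.2313 0.1151]
rim scene [0.4336 0.2246 0.1151]
```

```bash
cat >> h.py <<'E'
def row(cur,tgt):
    """cur,tgt=(pos,R) -> 6 numbers in move units"""
    s=cur[1].T@(np.array(tgt[0])-cur[0])/.2; r=R.from_matrix(cur[1].T@tgt[1]).as_rotvec()/1.5
    return np.r_[s,r].round(3)
def E(r,p,y): return R.from_euler('xyz',[r,p,y],degrees=True).as_matrix()
def meas():
    o=env.get_obs(); return np.array(o['tool_pos']),rot(o['tool_rot'])
E
python3 - <<'E'
from h import *
cur=(np.array([.236,-.606,.223]),E(180,0,21.3))
print(row(cur,([.58,-.09,.14],E(180,0,-7))))
E
```

```text
[ 2.54  -1.779  0.415  0.    -0.     0.329]
```

>>> apply_moves --pt "0.2 -0.14 0 0 0 0 0.5" --pt "0.4 -0.28 0 0 0 0 0" --pt "0.6 -0.42 0 0 0 0 0" --pt "0.8 -0.56 0 0 0 0 0" --pt "1 -0.7 0 0 0 0 0" --pt "1 -0.7 0 0 0 0 0"

```text
time_s: 2.4
tool_pos: [0.3775, -0.3952, 0.2233]
tool_rot: [-179.9, -0.2, 22.0]
force: [0.7, -0.4, 0.0]
grip_width: 0.0469
grasp_force: 0.0
```

>>> apply_moves --pt "0.2 -0.14 0 0 0 0 0" --pt "0.4 -0.28 0 0 0 0 0" --pt "0.6 -0.42 0 0 0 0 0" --pt "0.8 -0.56 0 0 0 0 0" --pt "0.9 -0.63 0 0 0 0 0" --pt "0.9 -0.63 0 0 0 0 0"

```text
time_s: 3.0
tool_pos: [0.496, -0.2149, 0.2229]
tool_rot: [-180.0, -0.1, 21.8]
force: [0.2, 0.1, -0.8]
grip_width: 0.003
grasp_force: 0.0
```

>>> apply_moves --pt "0.2 -0.14 0 0 0 0.08 0" --pt "0.4 -0.28 0 0 0 0.16 0" --pt "0.64 -0.45 0 0 0 0.24 0" --pt "0.64 -0.45 0 0 0 0.329 0" --pt "0.64 -0.45 0 0 0 0.329 0" --pt "0.64 -0.45 0 0 0 0.329 0"

```text
time_s: 3.6
tool_pos: [0.5795, -0.0918, 0.2223]
tool_rot: [179.9, 0.0, -6.9]
force: [-0.5, 0.1, -0.1]
grip_width: 0.0003
grasp_force: 0.0
```

```bash
python3 - <<'E'
from h import *
np.set_printoptions(precision=4,suppress=True)
snap('wrist','w1.png'); o=env.get_obs(); print(o['time_s'],o['tool_pos'],o['tool_rot'],o['qpos'],o['grip_width'])
c=cal('wrist')
for m in masks_of('wrist','card_center'):
    k=corners(m['pixels']); print(round(m['conf'],2),k.tolist()); print(np.array([onz('wrist',q,.002,c) for q in k]))
E
```

```text
3.65 [ 0.5793 -0.0923  0.2223] [179.9075   0.0397  -7.0134] [ 29.6893  12.5088 -26.9921  91.7344   5.8779  77.1945 -95.0752] 0.00020333042373748753
0.72 [[161.0, 17.0], [101.0, 91.0], [81.0, 63.0], [127.0, 0.0]]
[[0.8303 0.0962 0.002 ]
 [0.7516 0.2108 0.002 ]
 [0.8086 0.2493 0.002 ]
 [0.8797 0.1536 0.002 ]]
0.64 [[364.0, 92.0], [362.0, 228.0], [279.0, 229.0], [276.0, 92.0]]
[[ 0.6776 -0.1569  0.002 ]
 [ 0.5039 -0.137   0.002 ]
 [ 0.516  -0.028   0.002 ]
 [ 0.6909 -0.05    0.002 ]]
```

View pics/w1.png

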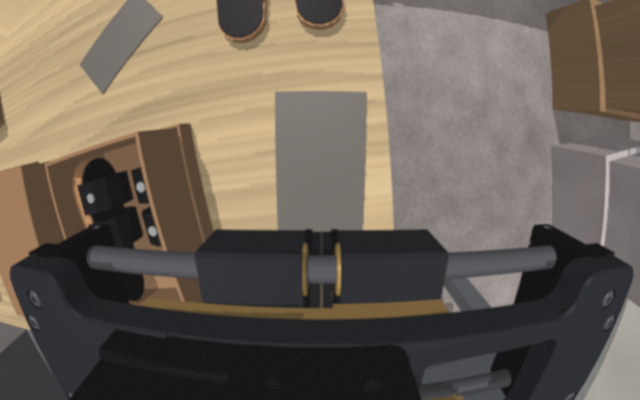

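Wrist view: card at (276–364, 92–228) under the hand, table edge at column ≈388, sandal heels at (242,30) and (318,15), carton at left. The card is about 32 mm in from the edge. Now I press on it.

>>> apply_moves --pt "0 -0.05 0.25 0 0 0 0" --pt "0 -0.05 0.5 0 0 0 0" --pt "0 -0.05 0.7 0 0 0 0" --pt "0 -0.05 0.85 0 0 0 0" --pt "0 -0.05 0.95 0 0 0 0" --pt "0 -0.05 1 0 0 0 0" --pt "0 -0.05 1 0 0 0 0" --grip_force 20

```text
time_s: 4.4
tool_pos: [0.58, -0.0809, 0.0214]
tool_rot: [180.0, 0.1, -7.0]
force: [-0.8, -0.2, 0.7]
grip_width: 0.0006
grasp_force: 0.0
```

>>> apply_moves --pt "0 0 0.025 0 0 0 0" --pt "0 0 0.05 0 0 0 0" --pt "0 0 0.07 0 0 0 0" --pt "0 0 0.085 0 0 0 0" --pt "0 0 0.085 0 0 0 0"

```text
time_s: 4.9
tool_pos: [0.5811, -0.0794, 0.0053]
tool_rot: [180.0, 0.0, -7.0]
force: [-0.4, 0.0, 0.8]
grip_width: 0.0003
grasp_force: 0.0
```

>>> apply_moves --pt "0 0 0.01 0 0 0 0" --pt "0 0 0.02 0 0 0 0" --pt "0 0 0.02 0 0 0 0"

```text
time_s: 5.2
tool_pos: [0.5832, -0.0795, 0.0044]
tool_rot: [180.0, -0.2, -7.0]
force: [-2.8, 0.4, 13.1]
grip_width: 0.0002
grasp_force: 6.7
```

>>> apply_moves --pt "0 0 0.01 0 0 0 0" --pt "0 0 0.02 0 0 0 0" --pt "0 0 0.02 0 0 0 0"

```text
time_s: 5.5
tool_pos: [0.5858, -0.0797, 0.0043]
tool_rot: [179.9, -0.5, -7.0]
force: [-6.9, 0.5, 32.5]
grip_width: 0.0004
grasp_force: 16.1
```

>>> apply_moves --pt "0 0 -0.02 0 0 0 0" --pt "0 0.03 -0.02 0 0 0 0" --pt "0 0.08 -0.02 0 0 0 0" --pt "0 0.13 -0.02 0 0 0 0" --pt "0 0.18 -0.02 0 0 0 0" --pt "0 0.23 -0.02 0 0 0 0" --pt "0 0.27 -0.02 0 0 0 0" --pt "0 0.3 -0.02 0 0 0 0" --pt "0 0.3 -0.02 0 0 0 0"

```text
time_s: 6.4
tool_pos: [0.5772, -0.1399, 0.0044]
tool_rot: [180.0, -0.4, -7.0]
force: [-0.7, 0.6, 12.1]
grip_width: 0.0004
grasp_force: 6.4
```

```bash
python3 - <<'E'
from h import *
from scipy.optimize import least_squares
np.set_printoptions(precision=4,suppress=True)
o=env.get_obs(); print(o['tool_pos'],o['tool_rot'])
for n in('scene','side','wrist'):
    im=snap(n,n+'2.png')
    for m in masks_of(n,'card_center'):
        if m['pixels'].sum()>1500: k=corners(m['pixels']);print(n,round(m['conf'],2),k.tolist(),np.array([onz(n,q,.004)[:2] for q in k]).tolist())
a=[cv2.resize(cv2.imread(f'pics/{n}2.png')[y:y+140,150:450],(640,299),interpolation=cv2.INTER_CUBIC) for n,y in(('scene',215),('side',230))]
cv2.imwrite('pics/c2.png',np.vstack(a))
E
```

```text
[ 0.5772 -0.1399  0.0044] [179.9753  -0.3621  -7.0047]
scene 0.57 [[315.0, 276.0], [300.0, 315.0], [206.0, 294.0], [229.0, 258.0]] [[0.6904680364984332, -0.11263711111991603], [0.6762376724032217, -0.22259264219661], [0.4687481071687969, -0.19597244770977373], [0.48554440958900724, -0.08470735494849801]]
side 0.91 [[222.0, 283.0], [329.0, 281.0], [329.0, 330.0], [216.0, 331.0]] [[0.47791585436852285, -0.0931535859687872], [0.6872008639011548, -0.11097618360198169], [0.6744626619502652, -0.21876337442546528], [0.47246946277170965, -0.19940526536569908]]
wrist 0.64 [[444.0, 58.0], [433.0, 234.0], [243.0, 227.0], [240.0, 52.0]] [[0.6747005272879283, -0.2190732140763988], [0.5743470890839423, -0.2051332008571185], [0.5925643194027672, -0.09598525601026373], [0.6890839145826474, -0.10910473343765333]]
```

View pics/c2.png

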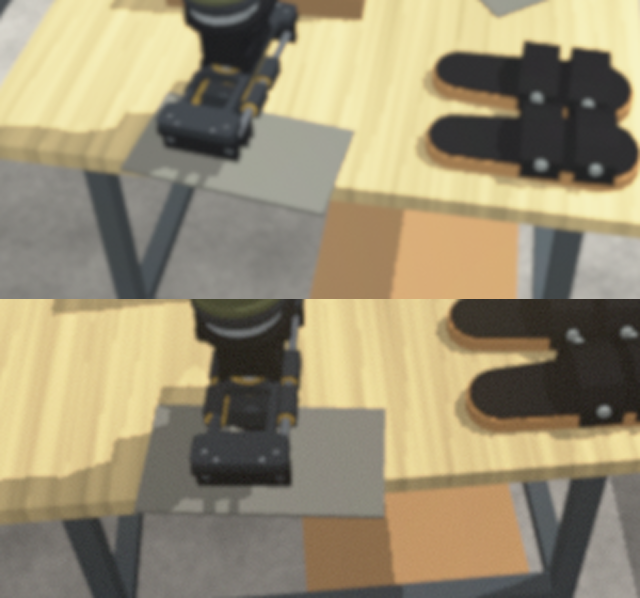

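The crops show the card overhanging the end, still flat, with the finger on it. Now I compute the edge line and the carton with z=0.

```bash
python3 - <<'E'
from h import *
np.set_printoptions(precision=4,suppress=True)
for n,ps in(('scene',[(135,283),(459,321.5)]),('side',[(119,331.5),(494,302)])):
    print(n,[onz(n,p,0)[:2] for p in ps])
    # point on edge between: vertical gradient columns near card right
for n,ps in(('scene',[(227.5,217),(320,224)]),('side',[(206.5,229.5),(312.5,219)])): print('foot',[onz(n,p,0)[:2] for p in ps])
# edge right of the card in the crops
print(onz('scene',(150+340/2.133,215+188/2.133),0)[:2],onz('side',(150+388/2.133,230+(482-299)/2.133),0)[:2])
print(onz('scene',(150+600/2.133,215+217/2.133),0)[:2],onz('side',(150+600/2.133,230+(467-299)/2.133),0)[:2])
E
```

```text
scene [array([ 0.3022, -0.1843]), array([ 0.9944, -0.1908])]
side [array([ 0.2962, -0.1793]), array([ 0.9902, -0.1899])]
foot [array([0.4364, 0.0627]), array([0.676 , 0.0681])]
foot [array([0.4358, 0.0605]), array([0.671 , 0.0668])]
[ 0.6897 -0.1864] [ 0.6836 -0.1875]
[ 0.94   -0.1866] [ 0.8694 -0.192 ]
```

>>> apply_moves --pt "0 0.03 0 0 0 0 0" --pt "0 0.07 0 0 0 0 0" --pt "0 0.105 0 0 0 0 0" --pt "0 0.105 0 0 0 0 0"

```text
time_s: 7.1
tool_pos: [0.5746, -0.1608, 0.0044]
tool_rot: [180.0, -0.4, -7.0]
force: [-0.0, -0.8, 12.3]
grip_width: 0.0004
grasp_force: 6.4
```

>>> apply_moves --pt "0 0 -0.05 0 0 0 0" --pt "0 0 -0.15 0 0 0 0" --pt "0 0 -0.35 0 0 0 0" --pt "0 0.2 -0.6 0 0 0 0" --pt "0 0.4 -0.75 0 0 0 0" --pt "0 0.6 -0.75 0 0 0 0" --pt "0 0.8 -0.75 0 0 0 0" --pt "0 0.95 -0.75 0 0 0 0" --pt "0 0.95 -0.75 0 0 0 0"

```text
time_s: 8.0
tool_pos: [0.545, -0.3554, 0.1507]
tool_rot: [179.8, 0.1, -7.5]
force: [0.1, 0.6, -0.1]
grip_width: 0.0004
grasp_force: 0.0
```

```bash
python3 - <<'E'
from h import *
np.set_printoptions(precision=4,suppress=True)
o=env.get_obs(); print(o['tool_pos'],o['tool_rot'],o['qpos'])
P=[]
for n in('scene','side','wrist'):
    im=snap(n,n+'3.png')
    for m in masks_of(n,'card_center'):
        if m['pixels'].sum()>1500: k=corners(m['pixels']);p=np.array([onz(n,q,.004)[:2] for q in k]);print(n,round(m['conf'],2),k.tolist(),p.tolist(),p.mean(0))
E
```

```text
[ 0.545  -0.3554  0.1507] [179.827    0.1257  -7.4821] [ 46.0967  22.0648 -19.7791  87.7242   7.915   71.6211 -72.3347]
scene 0.78 [[229.0, 266.0], [312.0, 283.0], [297.0, 323.0], [214.0, 305.0]] [[0.49304613812744064, -0.10944721509761834], [0.6870668452547481, -0.13389025529016574], [0.673754427952655, -0.24293304243377156], [0.49505736330081845, -0.22217811505632545]] [ 0.5872 -0.1771]
side 0.62 [[328.0, 291.0], [328.0, 343.0], [270.0, 339.0], [272.0, 289.0]] [[0.6824967065365994, -0.13439803333284228], [0.6697052741923284, -0.24410950686373212], [0.5687190468573369, -0.22562535895022462], [0.5752951206093787, -0.1181023127271228]] [ 0.6241 -0.1806]
wrist 0.98 [[206.0, 86.0], [213.0, 230.0], [136.0, 248.0], [120.0, 97.0]] [[0.6719191210818848, -0.24056883309976052], [0.5171898942765358, -0.2206247465732817], [0.5032744886173367, -0.10741187512930803], [0.6858294064506334, -0.12963726379914112]] [ 0.5946 -0.1746]
```

>>> apply_moves --pt "0 0 0 0.1 0 0 0.6" --pt "0 0 0 0.2 0 0 0.6" --pt "0 0 0 0.3 0 0 0.6" --pt "0 0 0 0.4 0 0 0.6" --pt "0 0 0 0.5 0 0 0.6" --pt "0 0 0 0.5 0 0 0.6"

```text
time_s: 8.9
tool_pos: [0.5446, -0.3517, 0.1435]
tool_rot: [-136.7, 0.6, -7.3]
force: [-0.7, -1.0, -2.8]
grip_width: 0.0404
grasp_force: 0.0
```

>>> apply_moves --pt "0 0 0 0.1 0 0 0.6" --pt "0 0 0 0.2 0 0 0.6" --pt "0 0 0 0.3 0 0 0.6" --pt "0 0 0 0.4 0 0 0.6" --pt "0 0 0 0.547 0 0 0.6" --pt "0 0 0 0.547 0 0 0.6" --pt "0 0 0 0.547 0 0 0.6" --pt "0 0 0 0.547 0 0 0.6"

```text
time_s: 9.7
tool_pos: [0.5495, -0.3473, 0.1534]
tool_rot: [-90.1, -0.2, -6.9]
force: [0.0, -0.8, 0.2]
grip_width: 0.0522
grasp_force: 0.0
```

```bash
cat > plan.py <<'E'
from h import *
yaw=np.radians(-7.1); x=np.array([np.cos(yaw),np.sin(yaw),0]); z=np.array([-np.sin(yaw),np.cos(yaw),0])
G=np.c_[x,np.cross(z,x),z]; lip=np.array([.5664,-.2295,.002])
E
python3 - <<'E'
from plan import *
o=env.get_obs(); print(o['time_s'],o['tool_pos'],o['tool_rot'],np.round(o['qpos'],1),o['grip_width'])
print(row(meas(),(lip-.06*z,G)), row(meas(),(lip-.06*z+[0,0,.1],G)))
E
```

```text
9.7 [ 0.54945434 -0.34731655  0.15335768] [-90.13403362  -0.15579929  -6.87737674] [ 69.5  74.1 -38.1  51.6 -35.  117.3 -61.4] 0.05222014185817719
[0.01  0.756 0.297 0.002 0.003 0.002] [0.012 0.256 0.296 0.002 0.003 0.002]
```

>>> apply_moves --pt "0 0.1 0 0 0 0 0.6" --pt "0 0.25 0 0 0 0 0.6" --pt "0 0.4 0 0 0 0 0.6" --pt "0 0.4 0 0 0 0 0.6"

```text
time_s: 10.1
tool_pos: [0.548, -0.3468, 0.0683]
tool_rot: [-90.2, 0.3, -6.8]
force: [0.8, 0.6, -0.4]
grip_width: 0.0521
grasp_force: 0.0
```

```bash
python3 - <<'E'
from plan import *
o=env.get_obs(); print(o['time_s'],o['tool_pos'],o['tool_rot'],np.round(o['qpos'],1),o['grip_width'])
print(row(meas(),(lip-.06*z,G)), row(meas(),(lip-.04*z+[0,0,.1],G)))
E
```

```text
10.1 [ 0.54804457 -0.34679133  0.06827711] [-90.15704976   0.29120463  -6.80947416] [ 68.2  80.7 -36.4  48.3 -31.6 116.6 -57.3] 0.052146161295162724
[ 0.022  0.33   0.294  0.002  0.003 -0.003] [ 0.02  -0.17   0.393  0.002  0.003 -0.003]
```

>>> apply_moves --pt "0.02 0.1 0 0 0 0 0.6" --pt "0.02 0.2 0.1 0 0 0 0.6" --pt "0.02 0.3 0.2 0 0 0 0.6" --pt "0.02 0.33 0.29 0 0 0 0.6" --pt "0.02 0.33 0.29 0 0 0 0.6" --pt "0.02 0.33 0.29 0 0 0 0.6"

```text
time_s: 10.7
tool_pos: [0.5601, -0.2923, 0.0081]
tool_rot: [-90.2, -0.1, -6.9]
force: [0.1, -0.2, -0.2]
grip_width: 0.0524
grasp_force: 0.0
```

```bash
python3 - <<'E'
from plan import *
np.set_printoptions(precision=4,suppress=True)
o=env.get_obs(); print(o['time_s'],o['tool_pos'],o['tool_rot'],np.round(o['qpos'],1),o['grip_width'])
print(row(meas(),(lip+.025*z,G)))
c=cal('wrist'); snap('wrist','w4.png')
for m in masks_of('wrist','card_center'): print(round(m['conf'],2),corners(m['pixels']).tolist())
print([proj('wrist',lip+s*x+t*z,c) for s,t in((-.106,0),(.106,0),(.106,.112),(-.106,.112),(0,0),(0,.025))])
E
```

```text
10.7 [ 0.5601 -0.2923  0.0081] [-90.172   -0.1434  -6.9458] [ 67.3  82.7 -36.4  54.  -29.4 109.9 -52.3] 0.052372546681673196
[-0.007  0.029  0.441  0.002  0.002  0.002]
[array([327.7339, 326.8517]), array([330.315 ,  71.5357]), array([326.8798,  87.7578]), array([325.6666, 270.1116]), array([329.3448, 214.5026]), array([328.4752, 205.5865])]
```

View pics/w4.png

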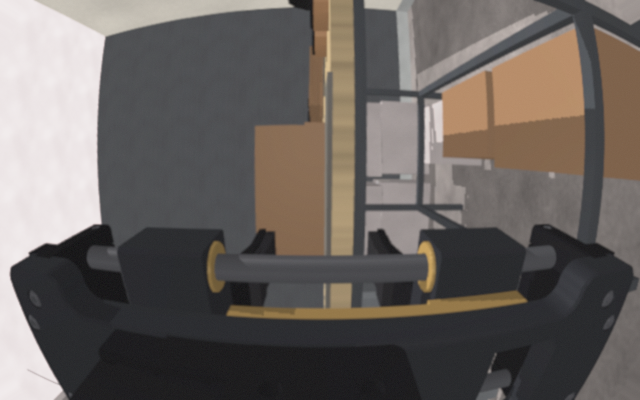

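The wrist view shows the card edge-on at column ≈329, in front of the table edge and between the open fingers (266 and 378). I advance and close.

>>> apply_moves --pt "-0.005 0.03 0.1 0 0 0 0.6" --pt "-0.005 0.03 0.2 0 0 0 0.6" --pt "-0.005 0.03 0.3 0 0 0 0.6" --pt "-0.005 0.03 0.4 0 0 0 0.6" --pt "-0.005 0.03 0.44 0 0 0 0.6" --pt "-0.005 0.03 0.44 0 0 0 0.6" --pt "-0.005 0.03 0.44 0 0 0 0.6"

```text
time_s: 11.5
tool_pos: [0.5693, -0.2056, -0.0003]
tool_rot: [-90.1, -0.0, -7.1]
force: [0.2, -0.6, -0.3]
grip_width: 0.0519
grasp_force: 0.0
```

>>> apply_moves --pt "0 0 0 0 0 0 0.3" --pt "0 0 0 0 0 0 0.3" --pt "0 0 0 0 0 0 0" --pt "0 0 0 0 0 0 0" --pt "0 0 0 0 0 0 0" --pt "0 0 0 0 0 0 0" --pt "0 0 0 0 0 0 0" --grip_force 20

```text
time_s: 12.2
tool_pos: [0.5691, -0.2039, -0.0003]
tool_rot: [-90.0, -0.0, -7.0]
force: [-0.3, -0.6, 4.1]
grip_width: 0.005
grasp_force: 10.2
```

```bash
python3 - <<'E'
from plan import *
np.set_printoptions(precision=4,suppress=True)
o=env.get_obs(); print(o['time_s'],o['tool_pos'],o['tool_rot'],np.round(o['qpos'],1),o['grip_width'],o['grasp_force'],o['wrist_torque'])
for n in('scene','side'):
    snap(n,n+'5.png')
    for m in masks_of(n,'card_center'):
        if m['pixels'].sum()>1500: k=corners(m['pixels']);p=np.array([onz(n,q,.004)[:2] for q in k]);print(n,round(m['conf'],2),p.tolist())
E
```

```text
12.2 [ 0.5691 -0.2039 -0.0003] [-89.9921  -0.003   -6.9698] [ 67.3  79.3 -37.6  66.9 -29.9 100.1 -49.2] 0.004999800120105694 10.160801839811029 [0.3274 0.0759 0.0082]
scene 0.93 [[0.4766943077270618, -0.10218133393332507], [0.6866210328458047, -0.1310252528171102], [0.6746220387578351, -0.24770483266074816], [0.46857399408674616, -0.22057811266431615]]
side 0.71 [[0.4765737404399445, -0.10505439051688381], [0.6846829524880396, -0.13228206327074665], [0.6699295219469499, -0.24218614512179737], [0.4647060391716935, -0.21662753767139242]]
```

>>> apply_moves --pt "0 0 0 0 0 0 0" --pt "0 -0.02 0 0 0 0 0" --pt "0 -0.08 0 0 0 0 0" --pt "0 -0.2 0 0 0 0 0" --pt "0 -0.4 0 0 0 0 0" --pt "0 -0.6 -0.1 0 0 0 0" --pt "0 -0.8 -0.2 0 0 0 0" --pt "0 -1 -0.3 0 0 0 0" --pt "0 -1 -0.3 0 0 0 0" --grip_force 30

```text
time_s: 13.3
tool_pos: [0.5629, -0.2674, 0.2064]
tool_rot: [-90.4, -0.5, -7.3]
force: [-0.5, -0.7, -0.3]
grip_width: 0.0035
grasp_force: 30.0
```

>>> apply_moves --pt "0 -0.1 0 0 0 0 0" --pt "0 -0.25 0 0 0 0 0" --pt "0 -0.4 0 0 0 0 0" --pt "0 -0.5 0 -0.1 0 0 0" --pt "0 -0.5 0 -0.2 0 0 0" --pt "0 -0.5 0 -0.3 0 0 0" --pt "0 -0.5 0 -0.4 0 0 0" --pt "0 -0.5 0 -0.5 0 0 0" --pt "0 -0.5 0 -0.5 0 0 0"

```text
time_s: 14.2
tool_pos: [0.5639, -0.2579, 0.3059]
tool_rot: [-133.2, -0.5, -6.5]
force: [1.1, 1.1, 1.1]
grip_width: 0.0037
grasp_force: 30.0
```

```bash
python3 - <<'E'
from plan import *
np.set_printoptions(precision=4,suppress=True)
o=env.get_obs(); print(o['time_s'],o['tool_pos'],o['tool_rot'],np.round(o['qpos'],1),o['grip_width'],o['grasp_force'],o['wrist_torque'])
print(row(meas(),([.545,-.2,.3],E(180,0,1.4))))
E
```

```text
14.2 [ 0.5639 -0.2579  0.3059] [-133.2403   -0.4507   -6.5447] [ 67.1  36.7 -40.6  68.  -20.2 101.4 -68.4] 0.003667547883027178 30.000856784172356 [-0.7898  0.0975 -0.0373]
[-0.127 -0.169  0.221 -0.543 -0.043 -0.085]
```

>>> apply_moves --pt "0 0 0 -0.09 0 0 0" --pt "0 0 0 -0.18 -0.01 -0.02 0" --pt "0 0 0 -0.27 -0.02 -0.04 0" --pt "0 0 0 -0.36 -0.03 -0.05 0" --pt "0 0 0 -0.45 -0.04 -0.07 0" --pt "-0.1 -0.1 0.15 -0.543 -0.043 -0.085 0" --pt "-0.127 -0.169 0.221 -0.543 -0.043 -0.085 0" --pt "-0.127 -0.169 0.221 -0.543 -0.043 -0.085 0"

```text
time_s: 15.0
tool_pos: [0.542, -0.198, 0.2919]
tool_rot: [-179.4, 0.7, 1.4]
force: [0.4, 0.8, -0.7]
grip_width: 0.0037
grasp_force: 30.0
```

```bash
python3 - <<'E'
from plan import *
np.set_printoptions(precision=4,suppress=True)
o=env.get_obs(); print(o['time_s'],o['tool_pos'],o['tool_rot'],np.round(o['qpos'],1),o['grip_width'],o['grasp_force'])
a=[]
for n in('scene','side','wrist'):
    im=snap(n,n+'6.png')
    for t in('card_center','carton'):
        for m in masks_of(n,t): print(n,t,round(m['conf'],2),np.round(m['location']),m['pixels'].sum(),corners(m['pixels']).tolist())
    if n!='wrist': a.append(cv2.resize(im[90:290,160:400],(720,600),interpolation=cv2.INTER_CUBIC)[:,:,::-1])
b=[cv2.resize(q,(400,333)) for q in a]
cv2.imwrite('pics/c6.png',np.vstack([np.hstack(b)]))
E
```

```text
15.0 [ 0.542  -0.198   0.2919] [-179.3947    0.7248    1.4469] [ 52.1  12.2 -40.4  85.7   7.5  85.8 -76.9] 0.003731641100632507 30.00000909436494
scene card_center 0.88 [382. 204.] 995 [[354.0, 193.0], [376.0, 186.0], [405.0, 214.0], [382.0, 223.0]]
scene card_center 0.61 [229. 206.] 5545 [[161.0, 174.0], [279.0, 181.0], [285.0, 232.0], [175.0, 224.0]]
scene carton 0.82 [292. 173.] 4590 [[242.0, 146.0], [324.0, 152.0], [319.0, 224.0], [228.0, 176.0]]
side card_center 0.92 [369. 184.] 1249 [[339.0, 175.0], [360.0, 164.0], [400.0, 191.0], [378.0, 204.0]]
side card_center 0.74 [278. 170.] 3397 [[300.0, 135.0], [309.0, 196.0], [255.0, 202.0], [250.0, 142.0]]
side card_center 0.57 [249. 239.] 6849 [[311.0, 252.0], [172.0, 266.0], [151.0, 214.0], [309.0, 199.0]]
side carton 0.87 [278. 170.] 3487 [[301.0, 135.0], [310.0, 195.0], [254.0, 202.0], [250.0, 142.0]]
wrist card_center 0.77 [321. 153.] 2036 [[324.0, 36.0], [325.0, 211.0], [319.0, 254.0], [317.0, 38.0]]
wrist card_center 0.75 [104.  22.] 1721 [[142.0, 0.0], [90.0, 56.0], [78.0, 31.0], [104.0, 0.0]]
wrist carton 0.64 [103. 162.] 16599 [[151.0, 89.0], [164.0, 229.0], [56.0, 241.0], [37.0, 106.0]]
```

View pics/c6.png

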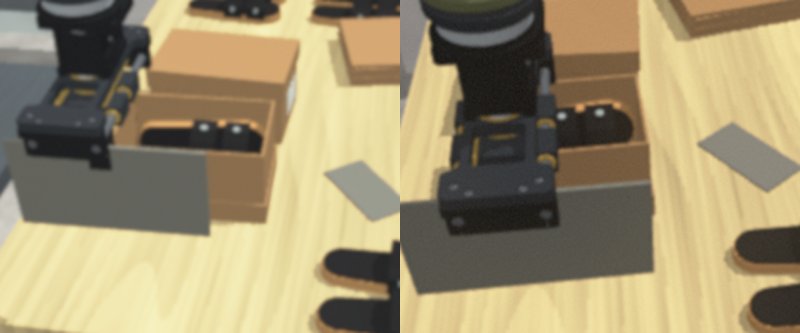

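The card is held square, hanging on its long edge. I measure it in the hand and take a carton crop from the clean first pictures.

```bash
python3 - <<'E'
from h import *
np.set_printoptions(precision=4,suppress=True)
p,Rm=meas(); n0=Rm[:,1]; print(p,n0)
for n,ps in(('scene',[(161,174),(279,181),(285,232),(175,224)]),('side',[(151,214),(309,199),(311,252),(172,266)])):
    for q in ps:
        o,d=ray(n,q); t=(n0@(p-o))/(n0@d); print(n,(Rm.T@(o+t*d-p)))
a=cv2.imread('pics/scene0.png')[130:240,215:345]; b=cv2.imread('pics/side0.png')[125:235,190:320]
cv2.imwrite('pics/c7.png',np.hstack([cv2.resize(i,None,fx=3,fy=3,interpolation=cv2.INTER_CUBIC) for i in(a,b)]))
E
```

```text
[ 0.5432 -0.2063  0.2936] [ 0.0153 -0.9999 -0.0064]
scene [-0.1003  0.     -0.0241]
scene [ 0.1038  0.     -0.0288]
scene [ 0.1091 -0.      0.0835]
scene [-0.0974  0.      0.088 ]
side [-0.1062  0.     -0.0175]
side [ 0.1042  0.     -0.0212]
side [0.1054 0.     0.089 ]
side [-0.1025 -0.      0.0923]
```

View pics/c7.png

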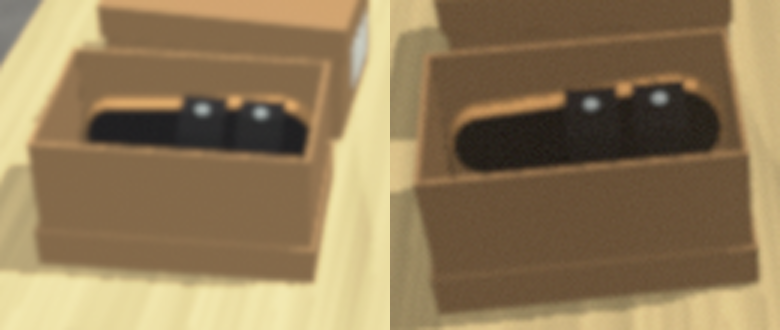

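```bash
python3 - <<'E'
from h import *
from scipy.optimize import least_squares
np.set_printoptions(precision=4,suppress=True)
C={n:cal(n) for n in('scene','side')}
L=np.array([[-.115,-.076,.123],[.115,-.076,.123],[.115,.076,.123],[-.115,.076,.123],[-.119,-.08,0],[.119,-.08,0]])
O={'scene':[(226,178.7),(317.7,183.3),(324.3,151),(240,146.7),(229,217),(319.3,223.7)],'side':[(199,186),(308.7,176),(302.3,135.7),(203.3,143.7),(206,229.3),(312.7,217.7)]}
def res(v,ns=('scene','side')):
    Q=L@R.from_euler('z',v[2]).as_matrix().T+[v[0],v[1],0]
    return np.concatenate([proj(n,q,C[n])-o for n in ns for q,o in zip(Q,O[n])])
for ns in(('scene','side'),('scene',),('side',)):
    s=least_squares(res,[.55,.14,0],args=(ns,)); print(ns,s.x,np.degrees(s.x[2]),s.fun.reshape(-1,2).round(1).tolist())
E
```

```text
('scene', 'side') [0.5537 0.1436 0.0264] 1.5129996399577155 [[-2.8, -1.2], [0.1, 0.3], [0.3, -1.0], [-1.0, -1.6], [-1.6, 0.6], [0.1, 0.6], [-0.6, 0.2], [2.2, -0.2], [1.0, -1.9], [-0.9, -1.4], [1.0, 0.2], [1.5, 1.2]]
('scene',) [0.5558 0.1431 0.0314] 1.7998578926740283 [[-2.0, -0.9], [1.1, 0.3], [1.0, -1.0], [-0.5, -1.4], [-0.7, 0.9], [1.1, 0.6]]
('side',) [0.5522 0.1434 0.0228] 1.305514018586679 [[-1.5, 0.1], [1.4, 0.1], [0.5, -1.7], [-1.4, -1.4], [0.2, 0.2], [0.7, 1.4]]
```

>>> apply_moves --pt "0 -0.15 0 0 0 0 0" --pt "0 -0.3 0 0 0 0 0" --pt "0 -0.45 0 0 0 0 0" --pt "0 -0.6 0 0 0 0 0" --pt "0 -0.75 0 0 0 0 0" --pt "0 -0.9 0 0 0 0 0" --pt "0 -0.9 0 0 0 0 0"

```text
time_s: 16.15
tool_pos: [0.5402, -0.0195, 0.2957]
tool_rot: [-179.6, 0.4, 1.4]
force: [-0.2, 1.0, -0.8]
grip_width: 0.0039
grasp_force: 30.0
```

```bash
python3 - <<'E'
from h import *
np.set_printoptions(precision=4,suppress=True)
o=env.get_obs(); print(o['time_s'],o['tool_pos'],o['tool_rot'],np.round(o['qpos'],1),o['grip_width'])
print(row(meas(),([.552,.1435,.27],E(180,0,1.5))))
E
```

```text
16.15 [ 0.5402 -0.0195  0.2957] [-179.5677    0.3869    1.4254] [ 42.8   7.3 -47.1  90.5   4.9  85.  -93.1] 0.0038860473141966094
[ 0.08  -0.812  0.134 -0.005  0.004 -0.001]
```

>>> apply_moves --pt "0.01 -0.15 0 0 0 0 0" --pt "0.03 -0.3 0 0 0 0 0" --pt "0.05 -0.45 0 0 0 0 0" --pt "0.06 -0.6 0 0 0 0 0" --pt "0.06 -0.75 0.05 0 0 0 0" --pt "0.06 -0.81 0.1 0 0 0 0" --pt "0.06 -0.81 0.13 0 0 0 0" --pt "0.06 -0.81 0.13 0 0 0 0" --pt "0.06 -0.81 0.13 0 0 0 0"

```text
time_s: 17.05
tool_pos: [0.5499, 0.1343, 0.2695]
tool_rot: [-179.8, 0.5, 0.8]
force: [0.4, 0.1, -0.2]
grip_width: 0.0039
grasp_force: 30.0
```

```bash
python3 - <<'E'
from h import *
np.set_printoptions(precision=4,suppress=True)
o=env.get_obs(); print(o['time_s'],o['tool_pos'],o['tool_rot'],np.round(o['qpos'],1),o['grip_width'])
print(row(meas(),([.552,.1435,.24],E(180,0,1.5))))
p,Rm=meas(); n0=Rm[:,1]
for n in('scene','side'):
    im=snap(n,n+'8.png')
    for m in masks_of(n,'card_center'):
        if m['pixels'].sum()>2000:
            k=corners(m['pixels']);print(n,round(m['conf'],2),k.tolist())
            for q in k:
                o,d=ray(n,q); t=(n0@(p-o))/(n0@d); w=o+t*d; print(w,Rm.T@(w-p))
E
```

```text
17.05 [0.5499 0.1343 0.2695] [-179.7731    0.4649    0.7826] [  29.1   12.9  -52.5   89.5    9.9   83.  -113.2] 0.003865477352638676
[ 0.013 -0.045  0.148 -0.003  0.005 -0.008]
scene 0.79 [[226.0, 103.0], [315.0, 106.0], [316.0, 147.0], [233.0, 143.0]]
[0.4479 0.1329 0.2862] [-0.1021 -0.     -0.0158]
[0.6557 0.1357 0.2909] [ 0.1057 -0.     -0.0222]
[0.6571 0.1361 0.1832] [ 0.108  -0.      0.0855]
[0.4517 0.1333 0.1795] [-0.0975 -0.      0.0909]
side 0.61 [[297.0, 87.0], [299.0, 135.0], [198.0, 141.0], [188.0, 95.0]]
[0.6534 0.1356 0.2924] [ 0.1034 -0.     -0.0237]
[0.6528 0.1361 0.181 ] [ 0.1037 -0.      0.0877]
[0.4457 0.1332 0.1854] [-0.1035  0.      0.0849]
[0.4469 0.1328 0.2917] [-0.1032 -0.     -0.0213]
```

>>> apply_moves --pt "0.013 -0.045 0.05 -0.003 0.005 -0.008 0" --pt "0.013 -0.045 0.12 -0.003 0.005 -0.008 0" --pt "0.013 -0.045 0.2 -0.003 0.005 -0.008 0" --pt "0.013 -0.045 0.2 -0.003 0.005 -0.008 0" --pt "0.013 -0.045 0.2 -0.003 0.005 -0.008 0"

```text
time_s: 17.75
tool_pos: [0.551, 0.1459, 0.2289]
tool_rot: [-180.0, 0.1, 1.7]
force: [-0.5, -0.8, -0.8]
grip_width: 0.0036
grasp_force: 30.0
```

```bash
python3 - <<'E'
from h import *
np.set_printoptions(precision=4,suppress=True)
o=env.get_obs(); print(o['time_s'],o['tool_pos'],o['tool_rot'],np.round(o['qpos'],1),o['grip_width'])
print(row(meas(),([.5525,.1435,.2],E(180,0,1.5))))
a=[]
for n,y,x in(('scene',90,205),('side',75,175)):
    im=snap(n,n+'9.png'); a.append(cv2.resize(im[y:y+150,x:x+135],None,fx=2.9,fy=2.9,interpolation=cv2.INTER_CUBIC)[:,:,::-1])
cv2.imwrite('pics/c9.png',np.hstack(a))
E
```

```text
17.75 [0.551  0.1459 0.2289] [-179.9747    0.1081    1.6618] [  27.6   14.6  -52.6   92.8   11.7   78.6 -114.8] 0.003609419628705194
[ 0.007  0.012  0.144 -0.     0.001  0.002]
```

View pics/c9.png

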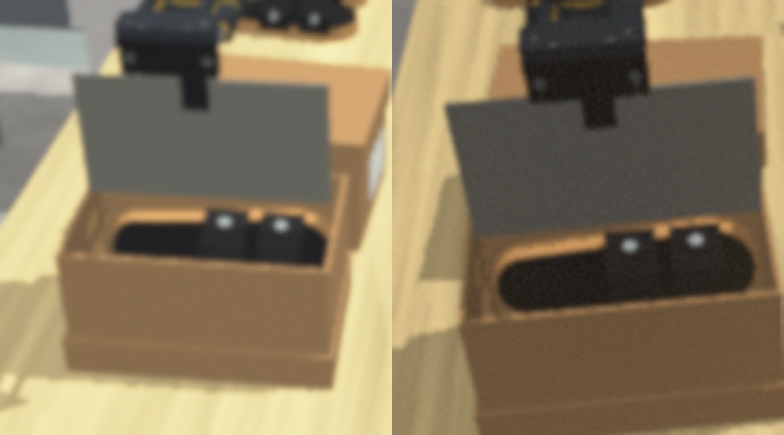

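The card hangs just above the rim, over the middle of the carton, parallel to it. Bottom corners: scene crop (92,190)/(328,203), side crop (472,235)/(760,210). One numeric centring check.

```bash
python3 - <<'E'
from h import *
np.set_printoptions(precision=4,suppress=True)
p,Rm=meas(); n0=Rm[:,1]; print(p)
for n,ps in(('scene',[(236.7,155.5),(318.1,160)]),('side',[(202.6,156),(301.9,147.4)])):
    W=[]
    for q in ps:
        o,d=ray(n,q); t=(n0@(p-o))/(n0@d); W.append(o+t*d)
    print(n,W,np.mean(W,0))
E
```

```text
[0.5517 0.1462 0.2301]
scene [array([0.4533, 0.1434, 0.1373]), array([0.6601, 0.1494, 0.138 ])] [0.5567 0.1464 0.1377]
side [array([0.4459, 0.1432, 0.1393]), array([0.6584, 0.1493, 0.1389])] [0.5521 0.1463 0.1391]
```

>>> apply_moves --pt "0 0.012 0.03 0 0 0 0" --pt "0 0.012 0.07 0 0 0 0" --pt "0 0.012 0.12 0 0 0 0" --pt "0 0.012 0.17 0 0 0 0" --pt "0 0.012 0.22 0 0 0 0" --pt "0 0.012 0.25 0 0 0 0" --pt "0 0.012 0.25 0 0 0 0"

```text
time_s: 18.55
tool_pos: [0.5508, 0.1436, 0.1785]
tool_rot: [-180.0, 0.1, 1.7]
force: [-0.3, -0.5, -0.8]
grip_width: 0.0039
grasp_force: 30.0
```

>>> apply_moves --pt "0 0 0.03 0 0 0 0" --pt "0 0 0.07 0 0 0 0" --pt "0 0 0.12 0 0 0 0" --pt "0 0 0.17 0 0 0 0" --pt "0 0 0.22 0 0 0 0" --pt "0 0 0.25 0 0 0 0" --pt "0 0 0.25 0 0 0 0"

```text
time_s: 19.25
tool_pos: [0.5507, 0.1436, 0.1285]
tool_rot: [-180.0, 0.1, 1.7]
force: [-0.3, -0.7, 0.4]
grip_width: 0.0042
grasp_force: 30.0
```

>>> apply_moves --pt "0 0 0.03 0 0 0 0" --pt "0 0 0.06 0 0 0 0" --pt "0 0 0.09 0 0 0 0" --pt "0 0 0.12 0 0 0 0" --pt "0 0 0.12 0 0 0 0"

```text
time_s: 19.75
tool_pos: [0.5508, 0.1436, 0.1047]
tool_rot: [-180.0, 0.1, 1.7]
force: [0.2, -0.3, -0.1]
grip_width: 0.0036
grasp_force: 30.0
```

>>> apply_moves --pt "0 0 0.015 0 0 0 0" --pt "0 0 0.03 0 0 0 0" --pt "0 0 0.03 0 0 0 0"

```text
time_s: 20.05
tool_pos: [0.5513, 0.1437, 0.0994]
tool_rot: [-180.0, 0.0, 1.7]
force: [-0.0, -0.6, -1.0]
grip_width: 0.0036
grasp_force: 30.0
```

>>> apply_moves --pt "0 0 0.01 0 0 0 0" --pt "0 0 0.02 0 0 0 0" --pt "0 0 0.02 0 0 0 0"

```text
time_s: 20.35
tool_pos: [0.5513, 0.1438, 0.0955]
tool_rot: [-180.0, 0.0, 1.7]
force: [0.8, 0.2, -0.8]
grip_width: 0.0039
grasp_force: 30.0
```

>>> apply_moves --pt "0 0 0.01 0 0 0 0" --pt "0 0 0.015 0 0 0 0" --pt "0 0 0.015 0 0 0 0"

```text
time_s: 20.65
tool_pos: [0.5523, 0.1441, 0.0936]
tool_rot: [-179.9, -0.1, 1.7]
force: [1.5, 0.6, 4.3]
grip_width: 0.0038
grasp_force: 30.0
```

>>> apply_moves --pt "0 0 0.01 0 0 0 0" --pt "0 0 0.01 0 0 0 0"

```text
time_s: 20.85
tool_pos: [0.5524, 0.1444, 0.0935]
tool_rot: [180.0, -0.1, 1.7]
force: [-3.7, -1.7, 17.2]
grip_width: 0.004
grasp_force: 30.0
```

```bash
python3 - <<'E'
from h import *
np.set_printoptions(precision=4,suppress=True)
o=env.get_obs(); p,Rm=meas(); n0=Rm[:,1]; print(o['tool_pos'],o['force'],o['wrist_torque'])
for n in('scene','side'):
    im=snap(n,n+'10.png')
    for m in masks_of(n,'card_center'):
        if m['location'][0]<330:
            k=corners(m['pixels']);print(n,round(m['conf'],2),m['pixels'].sum(),k.tolist())
            for q in k:
                o,d=ray(n,q); t=(n0@(p-o))/(n0@d); print(o+t*d)
E
```

```text
[0.5524 0.1444 0.0935] [-3.6886 -1.6732 17.2472] [-0.3704  1.0312 -0.0507]
scene 0.81 1073 [[236.0, 163.0], [318.0, 168.0], [316.0, 182.0], [240.0, 178.0]]
[0.4495 0.1414 0.1157]
[0.66   0.1475 0.1154]
[0.6546 0.1474 0.072 ]
[0.4549 0.1416 0.0695]
side 0.82 1570 [[303.0, 175.0], [209.0, 183.0], [205.0, 165.0], [301.0, 156.0]]
[0.658  0.1475 0.0627]
[0.4467 0.1413 0.0649]
[0.447  0.1413 0.1162]
[0.6554 0.1474 0.1172]
```

The card's top edge reads 0.116 at both ends, so it is home on the floor. I ease off the press, release and withdraw straight up.

>>> apply_moves --pt "0 0 -0.013 0 0 0 0" --pt "0 0 -0.013 0 0 0 0.06" --pt "0 0 -0.013 0 0 0 0.12" --pt "0 0 -0.013 0 0 0 0.2" --pt "0 0 -0.013 0 0 0 0.4" --pt "0 0 -0.013 0 0 0 0.5" --pt "0 0 -0.013 0 0 0 0.5" --pt "0 0 -0.013 0 0 0 0.5" --pt "0 0 -0.013 0 0 0 0.5"

```text
time_s: 21.95
tool_pos: [0.5515, 0.1438, 0.0934]
tool_rot: [-180.0, 0.0, 1.7]
force: [-0.8, 0.1, -0.6]
grip_width: 0.0416
grasp_force: 0.0
```

>>> apply_moves --pt "0 0 -0.03 0 0 0 0.5" --pt "0 0 -0.08 0 0 0 0.5" --pt "0 0 -0.15 0 0 0 0.5" --pt "0 0 -0.3 0 0 0 0.5" --pt "0 0 -0.5 0 0 0 0.5" --pt "0 0 -0.7 0 0 0 0.5" --pt "0 0 -0.9 0 0 0 0.5" --pt "0 0 -0.9 0 0 0 0.5"

```text
time_s: 22.75
tool_pos: [0.5543, 0.1456, 0.2808]
tool_rot: [-179.9, -0.6, 1.7]
force: [0.2, 0.6, -1.0]
grip_width: 0.0433
grasp_force: 0.0
```

```bash
python3 - <<'E'
from h import *
np.set_printoptions(precision=4,suppress=True)
o=env.get_obs(); print(o['time_s'],o['tool_pos'],o['force'])
a=[]
for n in('scene','side'):
    im=snap(n,n+'11.png'); a.append(cv2.resize(im[80:340,130:480],(400,297))[:,:,::-1])
    for m in masks_of(n,'card_center'):
        if m['location'][0]<330:
            k=corners(m['pixels']);print(n,round(m['conf'],2),k.tolist(),[onz(n,q,.117).round(4).tolist() for q in k])
cv2.imwrite('pics/c11.png',np.hstack(a))
E
```

```text
22.75 [0.5543 0.1456 0.2808] [ 0.1922  0.5511 -0.9994]
scene 0.71 [[236.0, 164.0], [318.0, 168.0], [314.0, 182.0], [241.0, 178.0]] [[0.4515, 0.135, 0.117], [0.6603, 0.1452, 0.117], [0.6595, 0.0842, 0.117], [0.4811, 0.0765, 0.117]]
side 0.6 [[303.0, 172.0], [210.0, 182.0], [206.0, 167.0], [301.0, 157.0]] [[0.6556, 0.0922, 0.117], [0.4618, 0.0821, 0.117], [0.4499, 0.1331, 0.117], [0.6552, 0.1441, 0.117]]
```

View pics/c11.png

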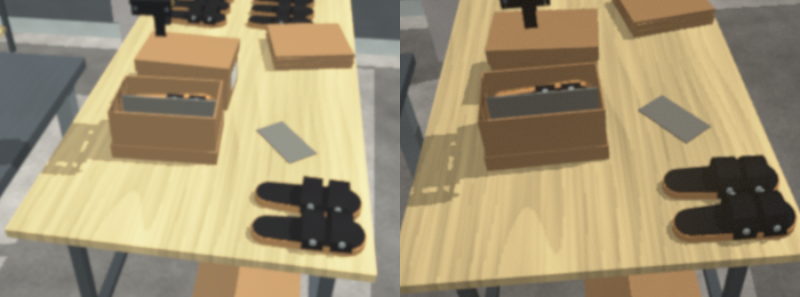

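The card stands in the carton between the sandals, below the rim. The packed carton and the waiting sandals are undisturbed, and the hand is clear.

```bash
python3 -c "
from cell import env
print(env.sign_off())"
```

```text
the job is handed in; nothing more can be done
None
```

The divider card stands on the carton's floor between the two sandals, lowered in held; in the last pictures nothing else had moved, and I handed the job in at about 23 s of the 64 s allowed.

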